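Put the drained print tongs away upright in the tongs stand

ROBOT

A 6-joint arm with a two-finger parallel gripper is mounted at the origin on a cart in front of the work surface, level with it; the furniture and walls round the work are solid. World frame = base frame: x ahead of the robot, y to its left, z up, the work surface at z = 0. Lengths are in m, angles in degrees, forces in N, time in s.
With the tool pointing down it reaches from about 0.25 to 0.725 m from the base axis. Payload 9.7 kg.
Tool frame: the origin (TCP) lies between the finger pads; the fingertips stand 17 mm ahead of it and the grasp point (between the pads) lies 2 mm behind it; z points along the fingers, y is the direction in which the jaws open and shut (so a half turn about z gives the same grasp; the last joint's range is limited). The gripper opens to 85 mm and grips with 20 to 120 N. Pads are 22 mm wide; open, the fingers measure 114 mm over their backs; the gripper's body (76 mm by 85 mm) begins 54 mm behind the grasp point. The pads swing forward as they close: fully open they stand 13 mm farther back than shut.
Start: joints at [63.598, 4.979, 10.078, 95.1, 0, 90], TCP at [0.245, 0.493, 0.21] pointing down, gripper open.
Joint ranges: [-179.16, 179.16], [-48.56, 103.87], [-65.8, 70.77], [-126.05, 130.52], [-82.76, 87.17], [-180, 180]. Speed limits (degrees/s): [127.2, 127.2, 147.25, 180, 180, 180].

INTERFACE

Orientations are given as [roll, pitch, yaw] about the fixed x, y, z axes, in that order (R = Rz(yaw) Ry(pitch) Rx(roll)).
In Python, from workcell import monitor, cams, order gives the robot as it stands. The module is installed in compiled form; this text tells all that it offers.
- The arm moves only by the shell command python3 -m handwheel 'ROWS' [OPENING] [FORCE]. ROWS is JSON, a list of rows, each a list of 6 numbers: the shift along the tool's x, y, z in m, then the turn, a rotation vector about the tool's x, y, z in degrees. In form: [[tx, ty, tz, wx, wy, wz], ...]. A call has exactly 8 rows; each row shifts and turns the commanded pose from where the row before left it, along the tool's axes as they then stand; what a row does not reach is not made up. A row lasts 1/12 s, in which the tool goes at most 41.7 mm and 7.16 degrees, less where a joint would pass 70% of its speed; a pose out of reach is approached as far as the arm can. A call is refused whole if a number of a shift passes 0.0417 or a number of a turn 7.16, either way. A call with a gripper value outside its range is refused whole. OPENING is the opening, from -1 (shut) to 1 (fully open), set as the call begins (- or left out, the last holds). The fingers move at their own pace and stop on an object; FORCE is the grip in N (left out, the last holds). Time passes only in rows, so rows that do not move let the fingers close, or fill a call up. It gives the time, the measured TCP pose, the force and the opening at its end, in the units of the state.
- monitor.get_obs(): the state, without advancing time (a new reading comes with each control period).
- cams.camera(name): name is "side" or "top"; returns a dict with "img" (384x512x3 uint8, red, green, blue), "depth" (384x512 float32, m along the optical axis (not along the pixel's ray), 0 where there is no reading), "fx", "fy", "cx", "cy" (pixels), "distortion" ([k1, k2, p1, p2, k3] as OpenCV has them; the pictures are not rectified), "rvec" (rotation vector, rad) and "tvec" (3), from world to camera coordinates, as OpenCV has them. Camera axes: x right, y down, z forward; pixel columns grow to the right and rows downward; lengths in m; the calibration is good to about 2 mm. A picture is of the moment at which its call begins.
- order.job_done(): hands the job in, once; it reports no verdict.
The state is a dict: "time": time; "q": joint angles; "qd": joint speeds; "joint_efforts": joint torques, N m; "ee_pos": TCP position; "tcp_rot": TCP orientation; "wrist_force": force on the tool from outside, world axes, zero at the start; "torque": the same for the moment, N m; "opening": finger opening in m.
Only numpy, scipy, OpenCV 4.12 (cv2) and the standard library are available. Lean on these libraries where they do the work, as an engineer would, in place of code of your own. Each camera call takes 0.05 s, during which the arm holds its last target. There are 200 camera calls.

TASK

Take the print tongs that lean in the sloping metal drip rest and put them away upright in the empty tube of the grey two-tube stand, rubber tips down as they lean now, all the way to the bottom, and let go. The other tongs must stay standing in their own tube, and the small bottle, the film can and the loupe must stay where they stand.

Things in the scene. Friction and masses are not known exactly. Their poses are not given: they have to be found in the camera images.
- tongs: Print tongs to put away: flat, wooden, rigid, 190 x 26 x 12 mm, 30 g, leaning in the drip rest 35 degrees from vertical, upper end towards the robot; the upper 80 mm stand clear of the channel. Origin mid-length on the broad face that lies on the channel. Own y along the length, lower to upper end; x across the 26 mm width; z through the thickness (0 to 11 mm).
- tongs_top (a point): Centre of the upper end of the tongs (96 mm from the origin along own y).
- tongs_tip (a point): Centre of the lower, rubber-tipped end of the tongs (94 mm from the origin along own -y), the end that must go down into the tube.
- drip_rest: Fixed bare-metal drip rest: base plate 130 x 80 x 6 mm, open channel 115 mm long, 38 mm wide inside, side lips 14 mm, leaning 35 degrees from vertical in own -x (towards the robot, within 20 degrees). Channel top about 115 mm above the table; foot stop 24 mm above it at own x = 85 mm. Origin on the table; z up.
- stand: Fixed grey plastic stand, any yaw: base plate 125 x 80 x 6 mm, two upright rectangular tubes centred at own x = -30 and +30 mm. Tubes inside 26 mm along own x, 40 mm along own y; walls 4 mm; rim 100 mm, floor 6 mm above the table. Origin on the table at the middle; z up.
- empty_tube (a point): Centre of the mouth of the empty tube, at rim height (100 mm above the table, 94 mm above the tube's floor); axes as the stand's.
- taken_tube (a point): Centre of the mouth of the tube in which the other tongs stand, at rim height; axes as the stand's.
- tongs_other: The other print tongs, same size, standing loose and upright in their tube; they rise to about 197 mm above the table. Axes and origin as for the first tongs. To be left there.
- tongs_other_tip (a point): Centre of the lower end of the other tongs.
- bottle: Small brown bottle with a white cap, 43 mm across, 82 mm high, standing loose near the stand; origin under its centre. Leave it.
- can: Film can, 34 mm across, 51 mm high, standing loose beside the drip rest; origin under its centre. Leave it.
- loupe: Loupe, 47 mm across, 42 mm high, standing loose beside the drip rest; origin under its centre. Leave it.

How it is judged (in metres and radians):
At the end, for the whole second after the job is handed in: The tongs stand at rest in the empty tube, rubber tips down: that end within 18 mm of the tube's axis and at least 80 mm below the rim (the floor is at 94 mm), leaning less than 0.25 rad. The other tongs stand likewise in their own tube (horizontal distance between tongs_tip and empty_tube below 0.018 m and z of tongs_tip in the frame of empty_tube below -0.08 m and angle between each of tongs, tongs_other's own y axis and vertical below 0.25 rad and linear speed of each of tongs, tongs_other below 0.05 m/s and horizontal distance between tongs_other_tip and taken_tube below 0.018 m and z of tongs_other_tip in the frame of taken_tube below -0.08 m); the robot touches nothing.
It fails at once if the bottle is shifted by more than 40 mm or knocked over (distance of bottle from where it was at the start of the episode above 0.04 m or angle between bottle's own z axis and vertical above 0.5 rad).
It fails at once if the film can is shifted by more than 40 mm or knocked over (distance of can from where it was at the start of the episode above 0.04 m or angle between can's own z axis and vertical above 0.5 rad).
It fails at once if the loupe is shifted by more than 40 mm or knocked over (distance of loupe from where it was at the start of the episode above 0.04 m or angle between loupe's own z axis and vertical above 0.5 rad).
It also fails if it takes over 35 s, if anything falls off the work surface, if the arm or the gripper's body presses on something with over 40 N, if the wrist force passes 120 N, or if a joint passes its speed limit or range.

## Working session

There is one attempt and no reset: what is moved stays moved. The work goes in short steps, Python scripts to look and compute and a shell command to move; the robot and the scene stay as the last step left them, time stands still between calls to the robot, and variables do not carry over. Pictures are saved under pics/ and viewed, about 8 in all and at most 12, crops included, and the job is handed in when it is done.

```bash
mkdir -p pics; cat > h.py <<'E'
import numpy as np, cv2
from scipy.spatial.transform import Rotation as R
from workcell import monitor, cams, order
def cam(n):
    c=cams.camera(n); c['K']=np.array([[c['fx'],0,c['cx']],[0,c['fy'],c['cy']],[0,0,1.]])
    c['R']=R.from_rotvec(np.ravel(c['rvec'])).as_matrix(); c['t']=np.ravel(c['tvec']); c['D']=np.array(c['distortion'],float); return c
def save(c,name,crop=None,s=1):
    im=c['img'][:,:,::-1]
    if crop: a,b,d,e=crop; im=im[b:e,a:d]
    cv2.imwrite('pics/'+name,cv2.resize(im,None,fx=s,fy=s,interpolation=cv2.INTER_CUBIC))
def cloud(c):
    v,u=np.mgrid[0:384,0:512]; p=np.stack([u.ravel(),v.ravel()],1).astype(float)
    n=cv2.undistortPoints(p[:,None],c['K'],c['D'])[:,0]; z=c['depth'].ravel()
    X=np.c_[n*z[:,None],z]; W=(X-c['t'])@c['R']; W[z==0]=np.nan
    return W.reshape(384,512,3)
def ray(c,p,h):
    n=cv2.undistortPoints(np.array(p,float).reshape(-1,1,2),c['K'],c['D'])[:,0]
    d=np.c_[n,np.ones(len(n))]@c['R']; o=-c['R'].T@c['t']
    return o+d*((h-o[2])/d[:,2])[:,None]
E
python3 - <<'E'
from h import *
print(monitor.get_obs())
for n in('top','side'):
    c=cam(n); save(c,n+'0.png',s=1.5); W=cloud(c); np.save(n+'0.npy',W); print(n,-c['R'].T@c['t'],c['R'][2],c['fx'],np.nanmin(W,(0,1)),np.nanmax(W,(0,1)),(c['depth']==0).mean())
E
```

```text
{'time': 0.0, 'q': array([6.35973874e+01, 5.01165298e+00, 1.00327881e+01, 9.50997718e+01,
       2.76780226e-04, 9.00006207e+01]), 'qd': array([ 0.11269829, -0.06571537, -0.00142648, -0.00093049,  0.0561291 ,
        0.04985564]), 'joint_efforts': array([-4.06424515e-03, -5.20389283e+01,  4.64804113e+01,  1.65614864e-02,
       -6.01452234e-05,  4.51988569e-06]), 'ee_pos': array([0.24445087, 0.49239003, 0.20976287]), 'tcp_rot': array([-1.79921363e+02, -2.75928085e-04,  1.53596766e+02]), 'wrist_force': array([ 0.40011568,  0.21689862, -0.26088603]), 'torque': array([ 0.01580731,  0.05144531, -0.0281209 ]), 'opening': 0.08549809755857057}
top [ 0.32810745 -0.01240844  1.1838277 ] [ 0.19200293  0.01987258 -0.98119313] 397.736361248595 [-0.22592928 -1.40455647 -0.75277104] [1.87803139 1.38363548 0.68115995] 0.00390625
side [ 0.31756301 -1.04328926  0.74965598] [ 0.17891465  0.84825963 -0.49844272] 412.4200601866378 [-0.87222906 -0.69438716 -0.75639404] [2.45918945 1.41446001 0.66816263] 0.0040130615234375
```

View pics/top0.png

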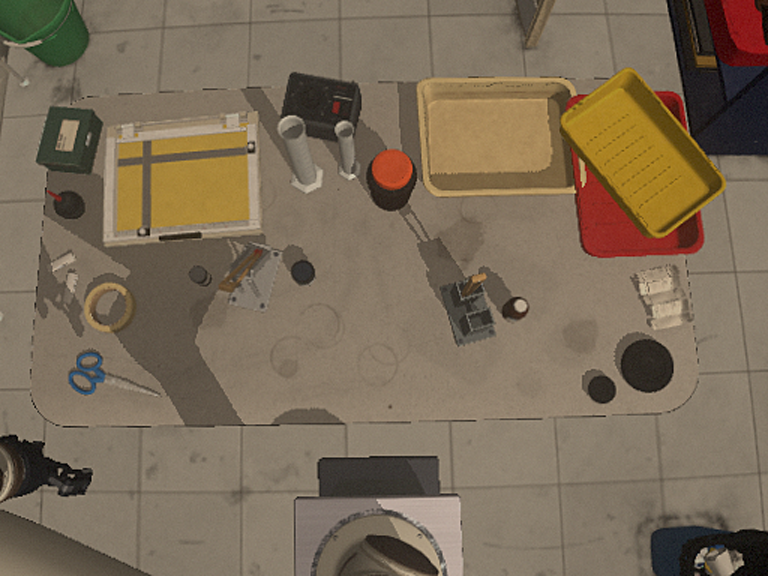

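View pics/side0.png

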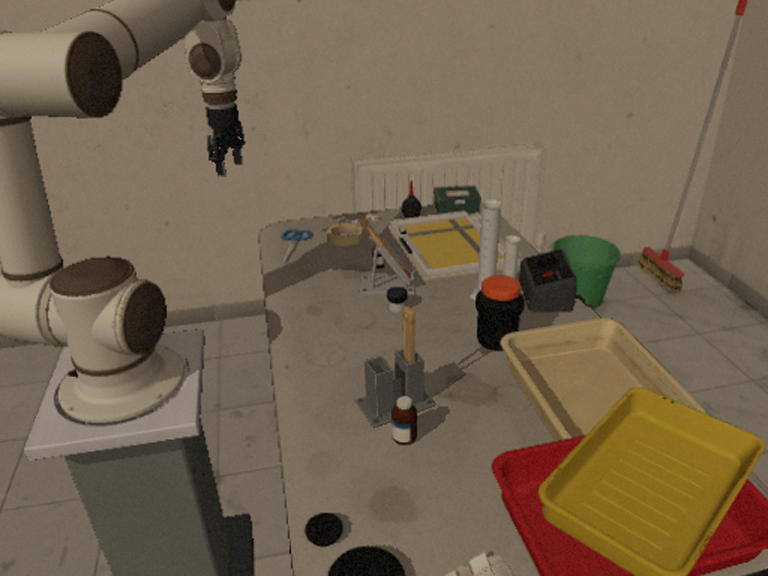

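The top view shows the drip rest near (245,270) with the tongs leaning in it. The stand is at (468,310), its far tube is taken at (475,283) and its near tube is empty. Next I measure by depth cloud and zoomed crops.

```bash
python3 - <<'E'
from h import *
c=cam('top')
a=c['img'][145:225,115:225,::-1]; b=c['img'][170:240,280:370,::-1]
A=cv2.resize(a,(770,560),interpolation=cv2.INTER_CUBIC)
cv2.imwrite('pics/t1.png',A); 
cv2.imwrite('pics/t2.png',cv2.resize(b,(720,560),interpolation=cv2.INTER_CUBIC))
W=cloud(c)
hsv=cv2.cvtColor(c['img'],cv2.COLOR_RGB2HSV)
def pr(box,cond,name):
    x0,y0,x1,y1=box; w=W[y0:y1,x0:x1].reshape(-1,3); h=hsv[y0:y1,x0:x1].reshape(-1,3)
    m=cond(w,h); p=w[m]; print(name,m.sum(),p.mean(0).round(4),p.min(0).round(3),p.max(0).round(3)); return p
wood=lambda w,h:(h[:,0]<20)&(h[:,1]>90)&(w[:,2]>.02)
p=pr((140,155,190,205),wood,'tongs'); q=p-p.mean(0); print(np.linalg.svd(q,full_matrices=False)[2])
p=pr((300,175,340,205),wood,'other'); 
p=pr((290,180,335,235),lambda w,h:(w[:,2]>.09)&(w[:,2]<.108),'rim'); print(cv2.minAreaRect(p[:,:2].astype(np.float32)))
p=pr((285,180,340,240),lambda w,h:(w[:,2]>.003)&(w[:,2]<.012),'base'); print(cv2.minAreaRect(p[:,:2].astype(np.float32)))
pr((330,190,355,215),lambda w,h:w[:,2]>.06,'bottle')
pr((122,170,142,195),lambda w,h:w[:,2]>.035,'can')
pr((190,170,212,195),lambda w,h:w[:,2]>.03,'loupe')
s=cam('side'); V=cloud(s); hs=cv2.cvtColor(s['img'],cv2.COLOR_RGB2HSV)
m=(hs[...,0]<20)&(hs[...,1]>90)&(V[...,2]>.02)&(abs(V[...,0]-.45)<.2)&(V[...,1]>.1)&(V[...,1]<.5)
p=V[m];print('side tongs',m.sum(),p.mean(0),p.min(0),p.max(0)); print(np.linalg.svd(p-p.mean(0),full_matrices=False)[2])
save(s,'s1.png',(230,135,300,205),8)
E
```

```text
tongs 224 [0.5724 0.2397 0.1207] [0.524 0.219 0.026] [0.638 0.263 0.188]
[[-0.55392207  0.12991893  0.82236939]
 [-0.20414092 -0.97879166  0.01712783]
 [ 0.80715353 -0.15839176  0.56869607]]
other 140 [ 0.531  -0.1887  0.1354] [ 0.503 -0.264  0.023] [ 0.552 -0.17   0.198]
rim 176 [ 0.5023 -0.1885  0.0981] [ 0.455 -0.224  0.09 ] [ 0.551 -0.156  0.108]
((0.5053436756134033, -0.1909012794494629), (0.09445787221193314, 0.04996074363589287), 13.851142883300781)
base 547 [ 0.4923 -0.1855  0.0056] [ 0.411 -0.275  0.003] [ 0.585 -0.11   0.012]
((0.4978892505168915, -0.19277246296405792), (0.1735716611146927, 0.1653294712305069), 0.1579693704843521)
bottle 140 [ 0.4998 -0.2764  0.0708] [ 0.482 -0.296  0.06 ] [ 0.521 -0.26   0.084]
can 117 [0.5853 0.3424 0.0483] [0.569 0.326 0.035] [0.603 0.359 0.055]
loupe 204 [0.5856 0.135  0.0397] [0.563 0.112 0.03 ] [0.609 0.157 0.046]
side tongs 326 [0.45129863 0.3398453  0.2607593 ] [0.2502562  0.11064877 0.02030529] [0.64279968 0.49971506 0.63941346]
[[ 0.55188082 -0.36299568 -0.75077406]
 [-0.16570428  0.83460543 -0.52533406]
 [-0.8172941  -0.41432827 -0.40045279]]
```

View pics/t1.png

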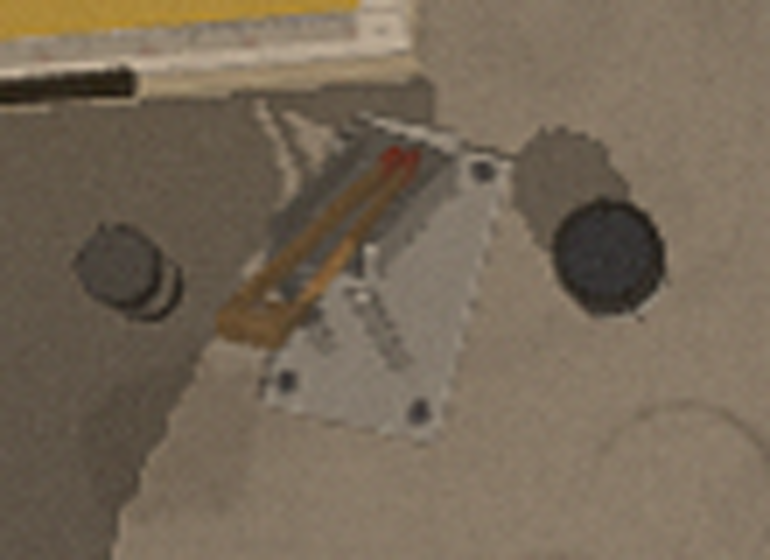

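View pics/t2.png

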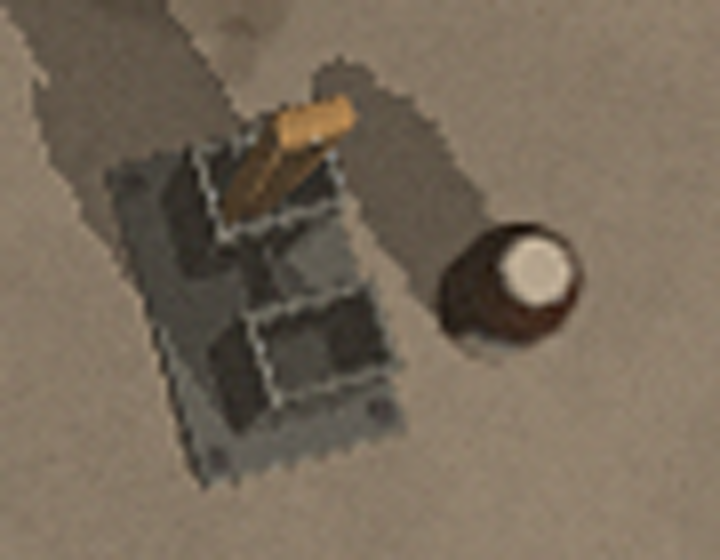

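View pics/s1.png

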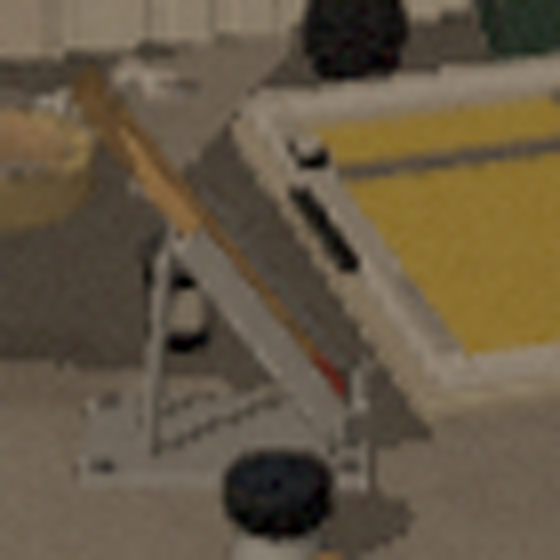

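The crops show the tongs' solid upper end at t1 (250,330), with the two prongs converging on red tips at (400,158). In t2 the empty tube mouth is at (325,345), and the other tongs stand in the far tube at (315,120). Next I pin down the tongs' line and upper end from both views.

```bash
python3 - <<'E'
from h import *
P=[]
for n in('top','side'):
    s=cam(n); V=cloud(s); hs=cv2.cvtColor(s['img'],cv2.COLOR_RGB2HSV)
    m=(hs[...,0]<22)&(hs[...,1]>90)&(V[...,2]>.03)&(V[...,2]<.22)&(V[...,0]>.47)&(V[...,0]<.66)&(V[...,1]>.2)&(V[...,1]<.29)
    p=V[m]; u=np.linalg.svd(p-p.mean(0),full_matrices=False)[2]; a=u[0]*np.sign(u[0,2])
    print(n,len(p),p.mean(0).round(4),a.round(3),'yaw',np.degrees(np.arctan2(a[1],a[0])),'tilt',np.degrees(np.arccos(a[2])))
    P.append(p)
for yaw in(166,168):
    f=np.radians(yaw); s35,c35=np.sin(np.radians(35)),np.cos(np.radians(35))
    a=np.array([s35*np.cos(f),s35*np.sin(f),c35]); w=np.array([-np.sin(f),np.cos(f),0]); nn=np.cross(w,a); nn*=np.sign(nn[2])
    for p in P:
        k=p@a; t=np.percentile(k,[0,2,98,100]); print(yaw,'along',t.round(4))
        for lo,hi in((0,.03),(.03,.06),(.06,.09),(.09,.16)):
            q=p[(k<=t[3]-lo)&(k>t[3]-hi)]
            print('  ',lo,len(q),'w',np.percentile(q@w,[3,50,97]).round(4),'n',np.percentile(q@nn,[3,50,97]).round(4))
    print(a,w,nn)
E
```

```text
top 223 [0.5711 0.2402 0.1227] [-0.554  0.131  0.822] yaw 166.75228145397236 tilt 34.723503040542184
side 164 [0.5703 0.2377 0.1267] [-0.586  0.127  0.801] yaw 167.75491925510093 tilt 36.81143146946079
166 along [-0.2986 -0.2901 -0.1092 -0.1078]
   0 75 w [-0.3825 -0.3696 -0.3585] n [0.4706 0.4786 0.4813]
   0.03 27 w [-0.3808 -0.378  -0.3588] n [0.4707 0.4781 0.4809]
   0.06 29 w [-0.3897 -0.3772 -0.3623] n [0.4695 0.477  0.4814]
   0.09 65 w [-0.3795 -0.3756 -0.3636] n [0.4685 0.4756 0.481 ]
166 along [-0.2985 -0.2924 -0.1118 -0.1105]
   0 42 w [-0.3839 -0.3635 -0.3576] n [0.4715 0.4788 0.4824]
   0.03 39 w [-0.3866 -0.3642 -0.3587] n [0.471  0.4787 0.4814]
   0.06 37 w [-0.3837 -0.3649 -0.3529] n [0.4722 0.4788 0.4843]
   0.09 32 w [-0.3812 -0.3748 -0.348 ] n [0.4792 0.481  0.4856]
[-0.55653876  0.1387607   0.81915204] [-0.2419219  -0.97029573  0.        ] [ 0.79481973 -0.19817082  0.57357644]
168 along [-0.3058 -0.2974 -0.1163 -0.1153]
   0 75 w [-0.3665 -0.3531 -0.3421] n [0.4809 0.4889 0.4917]
   0.03 27 w [-0.364  -0.3611 -0.3421] n [0.4812 0.4883 0.4915]
   0.06 30 w [-0.3722 -0.3593 -0.3447] n [0.4803 0.4873 0.492 ]
   0.09 64 w [-0.3613 -0.3574 -0.3457] n [0.4788 0.4865 0.4915]
168 along [-0.3057 -0.2996 -0.119  -0.1176]
   0 42 w [-0.3675 -0.3473 -0.3412] n [0.4815 0.4889 0.4925]
   0.03 39 w [-0.3697 -0.3472 -0.3415] n [0.4811 0.4888 0.4916]
   0.06 37 w [-0.3663 -0.3476 -0.3349] n [0.4823 0.4893 0.4942]
   0.09 32 w [-0.363  -0.3561 -0.3286] n [0.4897 0.4915 0.4953]
[-0.56104242  0.11925325  0.81915204] [-0.20791169 -0.9781476   0.        ] [ 0.80125161 -0.17031129  0.57357644]
```

```bash
cat >> h.py <<'E'
from scipy.linalg import fractional_matrix_power as fmp
def rot(z,y):
    z=np.array(z,float)/np.linalg.norm(z); y=np.array(y,float); y-=z*(y@z); y/=np.linalg.norm(y)
    return np.stack([np.cross(y,z),y,z],1)
def plan(p,Rt,N):
    "one row, repeated N times, that carries the measured pose to p,Rt"
    o=monitor.get_obs(); A=np.eye(4);B=np.eye(4)
    A[:3,:3]=R.from_euler('xyz',o['tcp_rot'],degrees=True).as_matrix();A[:3,3]=o['ee_pos'];B[:3,:3]=Rt;B[:3,3]=p
    D=np.linalg.inv(A)@B; S=np.real(fmp(D,1/N))
    print('total',D[:3,3].round(4),R.from_matrix(D[:3,:3]).as_rotvec(degrees=True).round(2))
    print('row x',N,S[:3,3].round(5),R.from_matrix(S[:3,:3]).as_rotvec(degrees=True).round(3))
    M=A.copy(); L=[]
    for i in range(N): M=M@S; L.append(M[:3,3].round(3))
    print('mid',L[N//2-1],'end',L[-1])
f=np.radians(167);s35,c35=np.sin(np.radians(35)),np.cos(np.radians(35))
a=np.array([s35*np.cos(f),s35*np.sin(f),c35]); w=np.array([-np.sin(f),np.cos(f),0])
G=np.array([.5424,.2467,.163]); RG=rot(-a,-w)
E
python3 -c "
from h import *
plan(G+.1*a,RG,16)"
```

```text
total [-0.3204 -0.1011 -0.0346] [ -4.12 -34.84 -12.97]
row x 16 [-0.01941 -0.00843  0.00332] [-0.257 -2.178 -0.811]
mid [0.361 0.368 0.204] end [0.487 0.26  0.245]
```

```bash
r='no'; python3 -m handwheel '[[-0.0194,-0.0084,0.0033,-0.257,-2.178,-0.811],[-0.0194,-0.0084,0.0033,-0.257,-2.178,-0.811],[-0.0194,-0.0084,0.0033,-0.257,-2.178,-0.811],[-0.0194,-0.0084,0.0033,-0.257,-2.178,-0.811],[-0.0194,-0.0084,0.0033,-0.257,-2.178,-0.811],[-0.0194,-0.0084,0.0033,-0.257,-2.178,-0.811],[-0.0194,-0.0084,0.0033,-0.257,-2.178,-0.811],[-0.0194,-0.0084,0.0033,-0.257,-2.178,-0.811]]' 0.4 30
python3 -m handwheel '[[-0.0194,-0.0084,0.0033,-0.257,-2.178,-0.811],[-0.0194,-0.0084,0.0033,-0.257,-2.178,-0.811],[-0.0194,-0.0084,0.0033,-0.257,-2.178,-0.811],[-0.0194,-0.0084,0.0033,-0.257,-2.178,-0.811],[-0.0194,-0.0084,0.0033,-0.257,-2.178,-0.811],[-0.0194,-0.0084,0.0033,-0.257,-2.178,-0.811],[-0.0194,-0.0084,0.0033,-0.257,-2.178,-0.811],[-0.0194,-0.0084,0.0033,-0.257,-2.178,-0.811]]'
python3 - <<'E'
from h import *
plan(G+.04*a,RG,6)
s=cam('side'); save(s,'s2.png',(190,90,310,210),5)
E
```

```text
time: 0.97
ee_pos: [0.362, 0.3677, 0.2042]
tcp_rot: [178.9, 17.6, 160.0]
wrist_force: [-0.2, 0.9, 0.2]
opening: 0.0599
time: 1.63
ee_pos: [0.4871, 0.2594, 0.2456]
tcp_rot: [-180.0, 35.1, 167.0]
wrist_force: [1.0, -0.3, 0.4]
opening: 0.0598
total [0.001  0.0001 0.0602] [0.   0.11 0.04]
row x 6 [1.600e-04 2.000e-05 1.003e-02] [0.001 0.018 0.006]
mid [0.504 0.256 0.221] end [0.52  0.252 0.196]
```

View pics/s2.png

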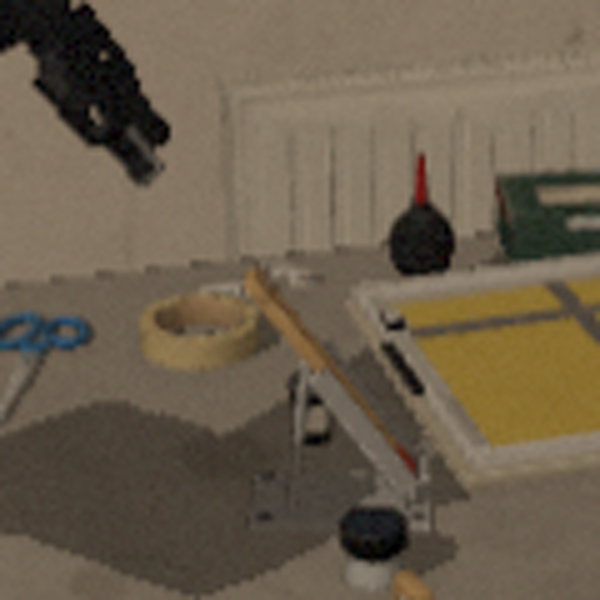

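The gripper is in line with the tongs: fingertips near (150,175), upper end of the tongs at (255,275). Now I advance along them.

```bash
python3 -m handwheel '[[0.001,0,0.01,0,0,0],[0,0,0.01,0,0,0],[0,0,0.01,0,0,0],[0,0,0.01,0,0,0],[0,0,0.01,0,0,0],[0,0,0.01,0,0,0],[0,0,0.005,0,0,0],[0,0,0.005,0,0,0]]'
python3 -m handwheel '[[0,0,0.005,0,0,0],[0,0,0.005,0,0,0],[0,0,0.005,0,0,0],[0,0,0.005,0,0,0],[0,0,0.005,0,0,0],[0,0,0.005,0,0,0],[0,0,0,0,0,0],[0,0,0,0,0,0]]'
python3 - <<'E'
from h import *
plan(G,RG,2)
s=cam('side'); t=cam('top'); x=cv2.resize(s['img'][130:200,220:290],(400,400),interpolation=2); y=cv2.resize(t['img'][150:220,120:190],(400,400),interpolation=2)
cv2.imwrite('pics/g1.png',np.hstack([x,y])[:,:,::-1])
E
```

```text
time: 2.35
ee_pos: [0.5251, 0.2511, 0.1864]
tcp_rot: [-180.0, 35.0, 167.0]
wrist_force: [-0.0, 1.5, -0.3]
opening: 0.0595
time: 3.02
ee_pos: [0.5416, 0.2473, 0.1625]
tcp_rot: [-180.0, 35.0, 167.0]
wrist_force: [-0.5, -0.8, -0.3]
opening: 0.0602
total [-0.001  -0.0004  0.0001] [-0.01 -0.01 -0.01]
row x 2 [-5.1e-04 -1.9e-04  4.0e-05] [-0.007 -0.004 -0.005]
mid [0.542 0.247 0.163] end [0.542 0.247 0.163]
```

View pics/g1.png

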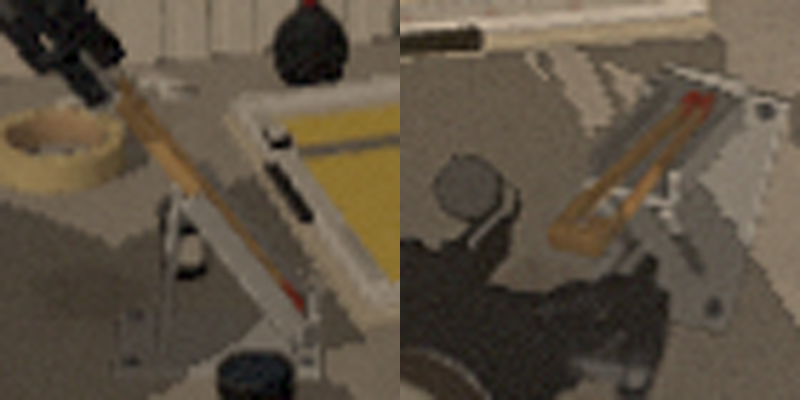

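```bash
python3 - <<'E'
from h import *
o=monitor.get_obs(); p=o['ee_pos']; Rm=R.from_euler('xyz',o['tcp_rot'],degrees=True).as_matrix()
loc=np.array([[0,0,0],[0,.03,.017],[0,-.03,.017],[0,.03,-.04],[0,-.03,-.04]])
out=[]
for n,b in(('side',(190,90,310,210)),('top',(100,140,220,260))):
    c=cam(n); im=cv2.resize(c['img'][b[1]:b[3],b[0]:b[2]],None,fx=3.3,fy=3.3,interpolation=2)
    im=np.clip(im*1.8,0,255).astype(np.uint8)
    q=cv2.projectPoints(p+loc@Rm.T,c['rvec'],c['tvec'],c['K'],c['D'])[0][:,0]
    top=cv2.projectPoints((G+.025*a)[None],c['rvec'],c['tvec'],c['K'],c['D'])[0][:,0]
    print(n,q.round(1).tolist(),top)
    for i,k in enumerate(q): cv2.circle(im,tuple(int(v) for v in (k-b[:2])*3.3),3,(255 if i==0 else 0,255,0),1)
    cv2.circle(im,tuple(int(v) for v in (top[0]-b[:2])*3.3),3,(0,0,255),1)
    out.append(im)
    W=cloud(c); r=W[b[1]:b[3],b[0]:b[2]].reshape(-1,3); r=r[(abs(r-p)<.12).all(1)]; g=(r-p)@Rm
    k=(abs(g[:,0])<.014)&(abs(g[:,1])>.018)&(abs(g[:,1])<.06)&(g[:,2]>-.05)
    print('near pts tool frame',k.sum(),g[k].min(0),g[k].max(0)); 
cv2.imwrite('pics/g2.png',np.hstack(out)[:,:,::-1])
E
```

```text
side [[243.0, 149.5], [246.3, 149.6], [245.7, 156.8], [236.5, 137.5], [235.5, 144.4]] [[238.90693507 144.2223197 ]]
near pts tool frame 236 [-0.01245265 -0.04515447 -0.04972338] [0.01207479 0.03694836 0.14886205]
top [[153.2, 188.6], [144.7, 184.0], [166.0, 188.3], [136.7, 192.4], [159.1, 197.0]] [[150.2305746 192.0789081]]
near pts tool frame 172 [-0.01119638 -0.04275359 -0.04998495] [0.01209315 0.04421057 0.15157801]
```

View pics/g2.png

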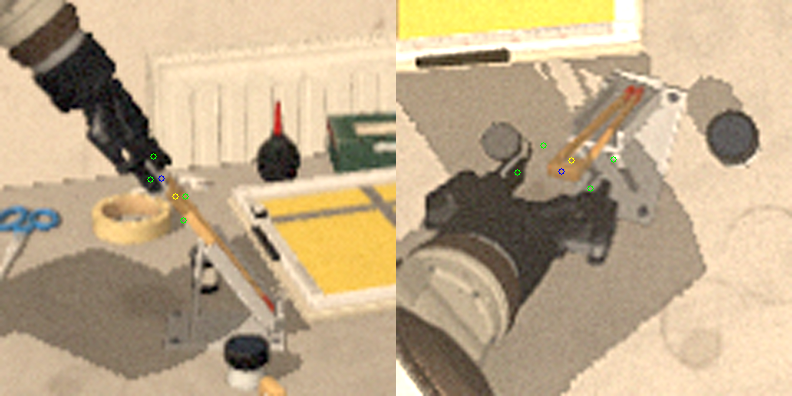

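```bash
python3 - <<'E'
from h import *
o=monitor.get_obs(); p=o['ee_pos']; Rm=R.from_euler('xyz',o['tcp_rot'],degrees=True).as_matrix()
for n in('side','top'):
    c=cam(n); W=cloud(c).reshape(-1,3); r=(W-p)@Rm; V=c['img'].max(2).ravel()
    k=(abs(r)<[.06,.07,.06]).all(1)
    for zl in np.arange(-.06,.05,.01):
        m=k&(r[:,2]>zl)&(r[:,2]<=zl+.01)
        if m.sum(): print(n,round(zl,2),[(tuple((1000*x).round().astype(int)),int(v)) for x,v in zip(r[m][::max(1,m.sum()//8)],V[m][::max(1,m.sum()//8)])])
E
```

```text
side -0.06 [((np.int64(-12), np.int64(35), np.int64(-59)), 86), ((np.int64(-12), np.int64(37), np.int64(-53)), 87), ((np.int64(-8), np.int64(34), np.int64(-53)), 23), ((np.int64(-5), np.int64(26), np.int64(-54)), 19), ((np.int64(-3), np.int64(25), np.int64(-52)), 13), ((np.int64(-11), np.int64(-39), np.int64(-56)), 81), ((np.int64(-5), np.int64(-37), np.int64(-55)), 31), ((np.int64(1), np.int64(-39), np.int64(-57)), 23), ((np.int64(5), np.int64(-43), np.int64(-57)), 46), ((np.int64(9), np.int64(-37), np.int64(-52)), 82)]
side -0.05 [((np.int64(-9), np.int64(32), np.int64(-48)), 22), ((np.int64(-10), np.int64(31), np.int64(-44)), 27), ((np.int64(-2), np.int64(31), np.int64(-45)), 22), ((np.int64(0), np.int64(30), np.int64(-42)), 18), ((np.int64(-12), np.int64(-31), np.int64(-42)), 81), ((np.int64(-11), np.int64(-36), np.int64(-41)), 80), ((np.int64(-6), np.int64(-43), np.int64(-44)), 27), ((np.int64(1), np.int64(-44), np.int64(-45)), 32), ((np.int64(1), np.int64(-42), np.int64(-40)), 36)]
side -0.04 [((np.int64(-6), np.int64(35), np.int64(-40)), 21), ((np.int64(-5), np.int64(32), np.i
[... 10763 characters left out ...]
np.int64(0), np.int64(-9), np.int64(30)), 137), ((np.int64(3), np.int64(-9), np.int64(37)), 126)]
top 0.04 [((np.int64(-4), np.int64(9), np.int64(47)), 99), ((np.int64(-4), np.int64(6), np.int64(47)), 94), ((np.int64(-4), np.int64(7), np.int64(41)), 94), ((np.int64(-3), np.int64(5), np.int64(44)), 89), ((np.int64(-4), np.int64(-8), np.int64(48)), 108), ((np.int64(0), np.int64(7), np.int64(43)), 90), ((np.int64(1), np.int64(5), np.int64(45)), 104), ((np.int64(-2), np.int64(-9), np.int64(47)), 128), ((np.int64(3), np.int64(7), np.int64(42)), 118), ((np.int64(5), np.int64(6), np.int64(49)), 147), ((np.int64(2), np.int64(-8), np.int64(49)), 131), ((np.int64(4), np.int64(-9), np.int64(47)), 131)]
```

The tongs sit where measured in the tool frame: upper end at z −24 mm, centred across. Both depth views put the real fingertips at about z −25 mm, not the stated +17 mm. The image is the direct evidence, so I advance about 35 mm in small steps, watch the force and re-measure.

```bash
python3 -m handwheel '[[-0.001,0,0.005,0,0,0],[0,0,0.005,0,0,0],[0,0,0.005,0,0,0],[0,0,0.005,0,0,0],[0,0,0.005,0,0,0],[0,0,0.005,0,0,0],[0,0,0.005,0,0,0],[0,0,0,0,0,0]]'
cat >> h.py <<'E'
def tool(n):
    o=monitor.get_obs(); p=o['ee_pos']; Rm=R.from_euler('xyz',o['tcp_rot'],degrees=True).as_matrix()
    c=cam(n); r=((cloud(c).reshape(-1,3)-p)@Rm); hs=cv2.cvtColor(c['img'],cv2.COLOR_RGB2HSV).reshape(-1,3); return c,r,hs
E
python3 - <<'E'
from h import *
for n in('side','top'):
    c,r,hs=tool(n); k=(abs(r)<[.045,.06,.2]).all(1); wood=(hs[:,0]<22)&(hs[:,1]>90)
    f=k&(hs[:,2]<60)&(abs(r[:,0])<.013)&(r[:,2]<.03)&(abs(r[:,1])>.022)
    print(n,'finger z max',np.sort(r[f&(r[:,1]>0)][:,2])[-6:].round(3),np.sort(r[f&(r[:,1]<0)][:,2])[-6:].round(3))
    t=k&wood&(r[:,2]>-.1); print('wood',t.sum(),np.percentile(r[t],[2,98],axis=0).round(3))
    b=k&(abs(r[:,1])<.02)&(abs(r[:,0])<.03)&(r[:,2]<-.03)&~wood; print('body z',np.sort(r[b][:,2])[-8:].round(3))
print(monitor.get_obs()['wrist_force'])
E
```

```text
time: 3.98
ee_pos: [0.5621, 0.2424, 0.1334]
tcp_rot: [-179.9, 35.0, 167.0]
wrist_force: [-0.3, 0.1, -0.6]
opening: 0.0599
side finger z max [-0.032 -0.03  -0.029 -0.028 -0.028 -0.025] [-0.036 -0.035 -0.033 -0.033 -0.031 -0.029]
wood 142 [[-0.013 -0.035 -0.063]
 [ 0.004  0.033  0.128]]
body z [-0.103 -0.103 -0.101 -0.099 -0.098 -0.097 -0.095 -0.094]
top finger z max [-0.035 -0.034 -0.033 -0.031 -0.031 -0.03 ] [-0.041 -0.039 -0.039 -0.036 -0.034 -0.034]
wood 250 [[-0.016 -0.012 -0.086]
 [ 0.007  0.053  0.129]]
body z [-0.099 -0.099 -0.099 -0.096 -0.093 -0.093 -0.044 -0.043]
[-0.03727471  0.18303248  0.06382008]
```

The reported TCP sits about 40 mm ahead of the real pads. Fingertip and body depth agree on that. Fingertips now overlap the tongs by about 34 mm and the body is 35 mm from their end, so I close.

```bash
python3 -m handwheel '[[0,0,0,0,0,0],[0,0,0,0,0,0],[0,0,0,0,0,0],[0,0,0,0,0,0],[0,0,0,0,0,0],[0,0,0,0,0,0],[0,0,0,0,0,0],[0,0,0,0,0,0]]' -1 40
python3 -m handwheel '[[0,0,-0.005,0,0,0],[0,0,-0.01,0,0,0],[0,0,-0.01,0,0,0],[0,0,-0.01,0,0,0],[0,0,-0.01,0,0,0],[0,0,-0.01,0,0,0],[0,0,-0.01,0,0,0],[0,0,-0.005,0,0,0]]'
python3 - <<'E'
from h import *
for n in('side','top'):
    c,r,hs=tool(n); k=(abs(r)<[.03,.02,.2]).all(1)&(hs[:,0]<22)&(hs[:,1]>90)&(r[:,2]>-.08)
    print(n,k.sum(),np.percentile(r[k],[2,50,98],axis=0).round(3).tolist())
E
```

```text
time: 4.75
ee_pos: [0.5621, 0.2429, 0.1352]
tcp_rot: [180.0, 35.0, 167.0]
wrist_force: [-4.0, -0.9, 4.8]
opening: 0.0254
time: 5.42
ee_pos: [0.5224, 0.2524, 0.1939]
tcp_rot: [179.9, 35.1, 167.0]
wrist_force: [0.4, -0.1, -0.0]
opening: 0.0257
side 164 [[-0.01, -0.014, -0.047], [-0.003, -0.007, 0.043], [0.005, 0.013, 0.127]]
top 229 [[-0.006, -0.012, -0.059], [-0.003, 0.003, 0.023], [0.007, 0.013, 0.129]]
```

```bash
python3 -m handwheel '[[0,0,-0.01,0,0,0],[0,0,-0.012,0,0,0],[0,0,-0.012,0,0,0],[0,0,-0.012,0,0,0],[0,0,-0.012,0,0,0],[0,0,-0.012,0,0,0],[0,0,-0.012,0,0,0],[0,0,-0.01,0,0,0]]'
python3 - <<'E'
from h import *
y=np.radians(13.85)
plan(np.array([.470,-.198,.300]),rot([0,0,-1],[-np.sin(y),np.cos(y),0]),32)
c,r,hs=tool('side'); k=(abs(r)<[.03,.02,.2]).all(1)&(hs[:,0]<22)&(hs[:,1]>90)&(r[:,2]>-.08)
print(k.sum(),np.percentile(r[k],[2,50,98],axis=0).round(3).tolist())
E
```

```text
time: 6.18
ee_pos: [0.4709, 0.2637, 0.2682]
tcp_rot: [180.0, 35.0, 167.0]
wrist_force: [0.5, 0.3, 0.5]
opening: 0.0255
total [-0.1027 -0.45    0.0329] [ -8.19  34.36 -26.01]
row x 32 [-0.00018 -0.0146  -0.00063] [-0.256  1.074 -0.813]
mid [0.441 0.033 0.284] end [ 0.47  -0.198  0.3  ]
188 [[-0.008, -0.013, -0.037], [-0.002, -0.007, 0.05], [0.005, 0.014, 0.129]]
```

```bash
python3 -m handwheel '[[-0.0002,-0.0146,-0.0006,-0.256,1.074,-0.813],[-0.0002,-0.0146,-0.0006,-0.256,1.074,-0.813],[-0.0002,-0.0146,-0.0006,-0.256,1.074,-0.813],[-0.0002,-0.0146,-0.0006,-0.256,1.074,-0.813],[-0.0002,-0.0146,-0.0006,-0.256,1.074,-0.813],[-0.0002,-0.0146,-0.0006,-0.256,1.074,-0.813],[-0.0002,-0.0146,-0.0006,-0.256,1.074,-0.813],[-0.0002,-0.0146,-0.0006,-0.256,1.074,-0.813]]'
python3 -m handwheel '[[-0.0002,-0.0146,-0.0006,-0.256,1.074,-0.813],[-0.0002,-0.0146,-0.0006,-0.256,1.074,-0.813],[-0.0002,-0.0146,-0.0006,-0.256,1.074,-0.813],[-0.0002,-0.0146,-0.0006,-0.256,1.074,-0.813],[-0.0002,-0.0146,-0.0006,-0.256,1.074,-0.813],[-0.0002,-0.0146,-0.0006,-0.256,1.074,-0.813],[-0.0002,-0.0146,-0.0006,-0.256,1.074,-0.813],[-0.0002,-0.0146,-0.0006,-0.256,1.074,-0.813]]'
python3 -m handwheel '[[-0.0002,-0.0146,-0.0006,-0.256,1.074,-0.813],[-0.0002,-0.0146,-0.0006,-0.256,1.074,-0.813],[-0.0002,-0.0146,-0.0006,-0.256,1.074,-0.813],[-0.0002,-0.0146,-0.0006,-0.256,1.074,-0.813],[-0.0002,-0.0146,-0.0006,-0.256,1.074,-0.813],[-0.0002,-0.0146,-0.0006,-0.256,1.074,-0.813],[-0.0002,-0.0146,-0.0006,-0.256,1.074,-0.813],[-0.0002,-0.0146,-0.0006,-0.256,1.074,-0.813]]'
python3 - <<'E'
from h import *
y=np.radians(13.85)
plan(np.array([.470,-.198,.300]),rot([0,0,-1],[-np.sin(y),np.cos(y),0]),8)
# tube edges, hand not yet over the stand
for n in('top','side'):
    c=cam(n); W=cloud(c).reshape(-1,3); k=(W[:,2]>.093)&(W[:,2]<.106)&(abs(W[:,0]-.505)<.07)&(abs(W[:,1]+.19)<.05)
    print(n,k.sum(),cv2.minAreaRect(W[k][:,:2].astype(np.float32)))
E
```

```text
time: 6.9
ee_pos: [0.4496, 0.1483, 0.2737]
tcp_rot: [-178.3, 26.2, 174.4]
wrist_force: [-0.1, -0.1, -0.6]
opening: 0.0253
time: 7.57
ee_pos: [0.4424, 0.0319, 0.2826]
tcp_rot: [-177.8, 17.4, -178.9]
wrist_force: [0.8, -0.1, -0.6]
opening: 0.0255
time: 8.23
ee_pos: [0.4499, -0.0844, 0.2914]
tcp_rot: [-178.5, 8.6, -172.5]
wrist_force: [0.2, -1.0, -1.1]
opening: 0.0257
total [-0.0064 -0.1154 -0.0046] [-2.02  8.51 -6.48]
row x 8 [-5.000e-05 -1.444e-02 -8.300e-04] [-0.253  1.064 -0.81 ]
mid [ 0.458 -0.142  0.296] end [ 0.47  -0.198  0.3  ]
top 0 ((0.0, 0.0), (0.0, 0.0), 0.0)
side 235 ((0.507336437702179, -0.191977858543396), (0.09590540081262589, 0.0515662282705307), 12.0709867477417)
```

```bash
python3 -m handwheel '[[0,-0.0144,-0.0008,-0.253,1.064,-0.81],[0,-0.0144,-0.0008,-0.253,1.064,-0.81],[0,-0.0144,-0.0008,-0.253,1.064,-0.81],[0,-0.0144,-0.0008,-0.253,1.064,-0.81],[0,-0.0144,-0.0008,-0.253,1.064,-0.81],[0,-0.0144,-0.0008,-0.253,1.064,-0.81],[0,-0.0144,-0.0008,-0.253,1.064,-0.81],[0,-0.0144,-0.0008,-0.253,1.064,-0.81]]'
python3 - <<'E'
from h import *
y=np.radians(13.3)
plan(np.array([.477,-.198,.300]),rot([0,0,-1],[-np.sin(y),np.cos(y),0]),2)
c,r,hs=tool('side'); k=(abs(r)<[.03,.02,.2]).all(1)&(hs[:,1]>80)&((hs[:,0]<22)|(hs[:,0]>170))&(r[:,2]>-.08)
for lo in np.arange(-.06,.14,.03):
    q=r[k&(r[:,2]>lo)&(r[:,2]<lo+.03)]
    if len(q): print(lo.round(2),len(q),np.percentile(q,[3,97],axis=0).round(4).tolist())
print('zmax',np.sort(r[k][:,2])[-4:])
save(c,'s3.png',(200,100,320,300),3)
E
```

```text
time: 9.0
ee_pos: [0.4697, -0.197, 0.2999]
tcp_rot: [-180.0, 0.0, -166.1]
wrist_force: [0.2, 0.0, -0.5]
opening: 0.0251
total [-0.0068 -0.0027 -0.0001] [-0.01  0.04  0.56]
row x 2 [-3.42e-03 -1.33e-03 -5.00e-05] [-0.007  0.019  0.28 ]
mid [ 0.473 -0.198  0.3  ] end [ 0.477 -0.198  0.3  ]
-0.06 36 [[0.0026, -0.0132, -0.0576], [0.01, 0.0181, -0.0323]]
-0.03 61 [[-0.005, -0.0138, -0.028], [0.0056, 0.0117, -0.0007]]
0.0 82 [[-0.005, -0.0114, 0.0008], [0.0057, 0.0097, 0.0285]]
0.03 73 [[-0.0043, -0.0107, 0.0312], [0.005, 0.008, 0.059]]
0.06 62 [[-0.0042, -0.0102, 0.0609], [0.0049, 0.006, 0.0872]]
0.09 65 [[-0.0064, -0.0098, 0.0906], [0.0049, 0.0036, 0.1195]]
0.12 23 [[-0.005, -0.0093, 0.1217], [0.0049, 0.0029, 0.1323]]
zmax [0.13122751 0.13123043 0.13165268 0.13361968]
```

View pics/s3.png

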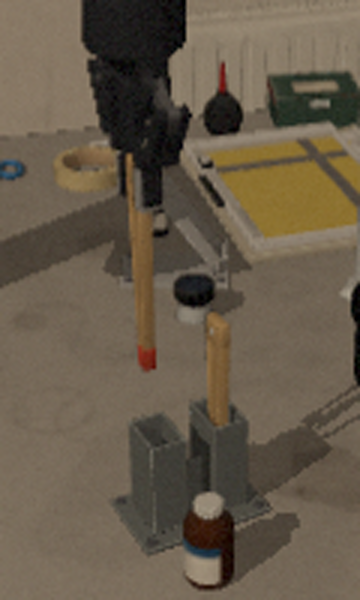

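The tongs hang upright with red tips at (148,358), ready for the near tube at (155,430), and about 7 mm short in tool x. Now I align and lower.

```bash
python3 -m handwheel '[[-0.0034,-0.0004,0,0,0,0.28],[-0.0034,-0.0003,0,0,0,0.28],[0,0,0.01,0,0,0],[0,0,0.01,0,0,0],[0,0,0.01,0,0,0],[0,0,0.01,0,0,0],[0,0,0.01,0,0,0],[0,0,0.01,0,0,0]]'
python3 -m handwheel '[[0,0,0.01,0,0,0],[0,0,0.01,0,0,0],[0,0,0.01,0,0,0],[0,0,0.01,0,0,0],[0,0,0.01,0,0,0],[0,0,0.01,0,0,0],[0,0,0,0,0,0],[0,0,0,0,0,0]]'
python3 - <<'E'
from h import *
print(monitor.get_obs()['wrist_force'].round(2),monitor.get_obs()['torque'].round(2))
c,r,hs=tool('side'); save(c,'s4.png',(200,150,320,300),4)
E
```

```text
time: 9.72
ee_pos: [0.4765, -0.1948, 0.2398]
tcp_rot: [-180.0, 0.1, -166.7]
wrist_force: [-0.9, -0.3, 0.1]
opening: 0.0256
time: 10.38
ee_pos: [0.4763, -0.1958, 0.1794]
tcp_rot: [180.0, 0.0, -166.7]
wrist_force: [0.2, -0.3, -1.1]
opening: 0.0257
[ 0.24 -0.27 -1.12] [ 0.06 -0.   -0.01]
```

View pics/s4.png

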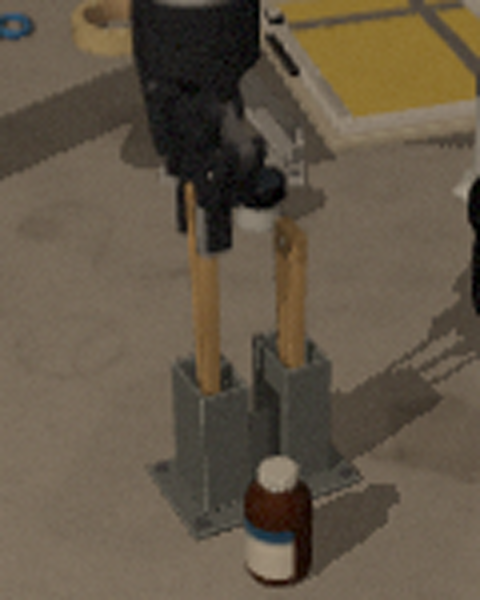

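The tongs are in the near tube, entering at (207,385), with no contact force. I lower the rest of the way.

```bash
python3 -m handwheel '[[0,0,0.008,0,0,0],[0,0,0.008,0,0,0],[0,0,0.007,0,0,0],[0,0,0.006,0,0,0],[0,0,0.005,0,0,0],[0,0,0.004,0,0,0],[0,0,0.002,0,0,0],[0,0,0,0,0,0]]'
python3 -m handwheel '[[0,0,0.001,0,0,0],[0,0,0.001,0,0,0],[0,0,0.001,0,0,0],[0,0,0,0,0,0],[0,0,0,0,0,0],[0,0,0,0,0,0],[0,0,0,0,0,0],[0,0,0,0,0,0]]'
```

```text
time: 11.1
ee_pos: [0.4764, -0.1958, 0.1395]
tcp_rot: [180.0, 0.0, -166.7]
wrist_force: [-0.0, -1.0, -0.8]
opening: 0.0255
time: 11.77
ee_pos: [0.4768, -0.196, 0.1374]
tcp_rot: [-180.0, 0.1, -166.7]
wrist_force: [-0.1, 0.1, 5.8]
opening: 0.0256
```

Floor contact shows as 5.8 N at the expected height. I release and withdraw straight up.

```bash
python3 -m handwheel '[[0,0,0,0,0,0],[0,0,0,0,0,0],[0,0,0,0,0,0],[0,0,0,0,0,0],[0,0,0,0,0,0],[0,0,0,0,0,0],[0,0,0,0,0,0],[0,0,0,0,0,0]]' 0.3
python3 -m handwheel '[[0,0,-0.005,0,0,0],[0,0,-0.008,0,0,0],[0,0,-0.012,0,0,0],[0,0,-0.015,0,0,0],[0,0,-0.02,0,0,0],[0,0,-0.025,0,0,0],[0,0,-0.03,0,0,0],[0,0,-0.02,0,0,0]]'
python3 -m handwheel '[[0,0,-0.02,0,0,0],[0.02,0,-0.01,0,0,0],[0.02,0,0,0,0,0],[0.02,0,0,0,0,0],[0.02,0,0,0,0,0],[0.01,0,0,0,0,0],[0,0,0,0,0,0],[0,0,0,0,0,0]]'
python3 - <<'E'
from h import *
ob=monitor.get_obs(); print(ob['wrist_force'].round(2))
s=cam('side');t=cam('top')
for n,c in(('side',s),('top',t)):
    V=cloud(c); hs=cv2.cvtColor(c['img'],cv2.COLOR_RGB2HSV)
    for nm,x,y in(('tongs',.477,-.198),('other',.535,-.185)):
        m=(hs[...,0]<22)&(hs[...,1]>90)&(V[...,2]>.06)&(V[...,2]<.23)&(abs(V[...,0]-x)<.028)&(abs(V[...,1]-y)<.045)
        p=V[m]
        if len(p)>10:
            hi=p[p[:,2]>p[:,2].max()-.03]; lo=p[p[:,2]<p[:,2].max()-.06]; print(n,nm,len(p),'zmax',np.percentile(p[:,2],98).round(3),'hi',hi.mean(0).round(3),'lo',lo.mean(0).round(3))
W=cloud(t)
for nm,(x0,y0,x1,y1),h in(('bottle',(330,190,355,215),.06),('can',(122,170,142,195),.035),('loupe',(190,170,212,195),.03)):
    p=W[y0:y1,x0:x1].reshape(-1,3); p=p[p[:,2]>h]; print(nm,len(p),p.mean(0).round(3))
save(s,'s5.png',(180,100,330,300),3)
E
```

```text
time: 12.43
ee_pos: [0.4766, -0.1959, 0.1369]
tcp_rot: [-180.0, 0.1, -166.7]
wrist_force: [-0.9, -0.1, 0.2]
opening: 0.0557
time: 13.1
ee_pos: [0.4765, -0.1959, 0.2759]
tcp_rot: [-179.9, 0.2, -166.7]
wrist_force: [0.8, -0.9, -0.0]
opening: 0.0555
time: 13.77
ee_pos: [0.389, -0.2167, 0.3027]
tcp_rot: [-179.9, 0.2, -166.8]
wrist_force: [-0.4, 0.6, -1.4]
opening: 0.0557
[-0.42  0.65 -1.4 ]
side tongs 267 zmax 0.196 hi [ 0.478 -0.202  0.186] lo [ 0.478 -0.199  0.112]
side other 264 zmax 0.196 hi [ 0.535 -0.188  0.186] lo [ 0.535 -0.185  0.111]
top tongs 103 zmax 0.197 hi [ 0.476 -0.195  0.192] lo [ 0.475 -0.196  0.096]
top other 118 zmax 0.197 hi [ 0.533 -0.182  0.191] lo [ 0.533 -0.183  0.099]
bottle 138 [ 0.499 -0.274  0.077]
can 116 [0.585 0.343 0.048]
loupe 204 [0.586 0.135 0.04 ]
```

View pics/s5.png

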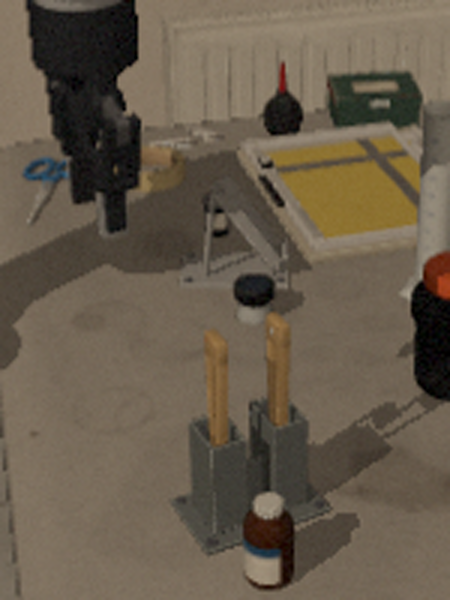

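Both tongs stand upright in their own tubes, at (216,385) and (279,365), and the hand is clear at (110,200). I hand the job in.

```bash
python3 -c "
from workcell import order; print(order.job_done())"
```

```text
the job is handed in; nothing more can be done
None
```

The tongs now stand upright in the empty tube, tips down and on the floor, and the job was handed in at about 14 s of the 35 s allowed; it reports no verdict. I gripped them by the upper end across the width, drew them out along the channel, turned them upright, lowered them until they touched the floor (5.8 N), let go and backed away.

**Last checks, before hand-in:**
- **Tongs:** the upper end is at z ≈ 0.196–0.197 m, the same as the other tongs, so they are fully down. They are within a few mm of the tube's axis, and the lean is only a few degrees at most.
- **Other tongs:** they still stand in their own tube, as before.
- **Bottle, can and loupe:** each is within about 2 mm horizontally of where it started. The bottle's mean height reads 6 mm higher, but the picture shows it standing in place.
- **Robot:** it is clear of everything, and wrist force is about noise level.

**What disagreed:** in both camera views the real fingertips and gripper body lay about 40 mm behind where the stated tool frame puts them. I trusted the images and set the grip depth from them. The side and top views also differed by up to about 7 mm on the tongs' position, which is still inside the 18 mm tolerance.

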